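# Chuck the burr and hold the dust shutter half open

## Task

Get the touch-up grinding place ready: turn the chuck sleeve of the blue upright spindle clockwise (seen from above) until its jaws are firmly closed on the burr standing in it. Then slide the orange-finned shutter of the grey dust inlet half open against its spring, pointer at the red mark, and finish while still holding it there; it springs shut if you let go. Leave everything else on the bench where it stands.

Things in the scene. Friction and masses are not known exactly. Their poses are not given: they have to be found in the camera images.
- sleeve (a joint): angle of the spindle's chuck sleeve, rad: grows as the sleeve turns clockwise seen from above and closes the three jaws together. 0 is fully open, the jaws meet the burr's shank at about 1.0, hard stop at 1.25 (firmly closed from about 1.12 on). It starts at 0 to 0.25, turns against steady friction of about 0.2 N m and stays where it is left.
- sleeve_grip (a point): centre of the chuck sleeve, on its vertical axis, 100 mm above the bench: the height to grip it from above. The sleeve is an aluminium ring with dark ribs and one red stripe, 48 mm in diameter, from 85 to 113 mm above the bench. The jaws stand 11 mm and the burr about 25 mm above its upper rim. Below it is a blue motor housing 80 mm in diameter (narrowing to 68 mm at its top), 68 mm high, on a dark steel base 110 mm square, fixed to the bench.
- spindle: the fixed spindle unit; origin under its centre on the bench, z up along the chuck's axis
- burr_mid (a point): middle of the loose grinding burr that stands in the chuck: 63 mm long, shank 6 mm in diameter, brass-coloured head 11 mm in diameter at the top. Its foot stands 75 mm above the bench; its z axis runs up along it. Leave it in the chuck.
- jaw0: one of three steel chuck jaws (10 x 6 x 20 mm), driven by the sleeve; origin on the spindle's axis when open
- jaw1: the second jaw
- jaw2: the third jaw
- shutter (a joint): travel of the sprung shutter, m: 0 closed (start), 0.070 fully open, 0.035 half travel, where its orange pointer stands at the red mark. The spring pulls it shut with about 3 N closed, 8 N at half and 13 N fully open, plus about 0.4 N of friction.
- fin (a point): grip point on the shutter's upright orange fin, moving with it: fin 30 mm (inlet x) by 14 mm (inlet y) and 50 mm high; this point is on its centre line 20 mm below its top and 30 mm above the aluminium shutter plate (plate top 64 mm above the bench). Axes as inlet's. Nothing else stands higher than 70 mm around it.
- inlet: the grey dust inlet box, fixed to the bench, 130 mm (x) by 200 mm (y) by 60 mm high, hose stub at its +x side; origin under its centre, z up. The shutter (plate 86 x 80 mm, between two steel rails) slides to the box's own +y to open, uncovering a dark opening
- half_mark (a point): centre line of the shutter's guide at half travel, 60 mm above the bench: the fin stands above this point when the shutter is half open. Red marks stand at the same y across both rails and both long edges of the box (black marks: closed and fully open); orange pointers on the plate reach over the rails
- jar: bystander: blue jar, 44 mm diameter, 50 mm high; origin under its centre
- dropper: bystander: white dropper bottle with a brown cap, 42 mm diameter, 115 mm high; origin under its centre
- beaker: bystander: clear beaker, 76 mm diameter, 95 mm high; origin under its centre
- mug: bystander: white mug, 80 mm diameter, 85 mm high; origin under its centre
- squeeze: bystander: white squeeze bottle, 56 mm diameter, 150 mm high; origin under its centre
- brush: bystander: brush lying flat, 170 mm long; origin under its centre
- burr: the same loose burr, origin at its foot

How it is judged:
By the outcome, as a careful person would: the job done as asked, in the order asked, and still so for the second after the job is handed in, while the arm keeps its last pose, push and grip.
It also fails if it takes over 51 s, if anything falls off the work surface, if the arm or the gripper's body presses on something with over 40 N, if the wrist force passes 120 N, or if a joint passes its speed limit or range.

## Robot

A 6-joint arm with a two-finger parallel gripper is mounted at the origin on the work surface. World frame = base frame: x ahead of the robot, y to its left, z up, the work surface at z = 0. Lengths are in m, angles in degrees, forces in N, time in s.
With the tool pointing down it reaches from about 0.4 to 0.825 m from the base axis. Payload 7 kg.
Tool frame: the origin (TCP) lies midway between the tips of the shut fingers; the grasp point (between the pads) lies 19 mm behind it; z points along the fingers, y is the line along which they close (so a half turn about z gives the same grasp; the last joint's range is limited). The gripper opens to 88 mm and grips with 3 to 60 N. Pads are 19 mm wide; open, the fingers measure 130 mm over their backs; the gripper's body (78 mm by 193 mm) begins 47 mm behind the grasp point.
Start: joints at [81.48, 20.546, 0.682, 0, -70.136, -16.507], TCP at [0.286, 0.612, 0.227] pointing down, gripper open.
Joint ranges: [-176.03, 176.03], [-82.01, 121.73], [-58.28, 71.71], [-173.87, 95.51], [-174.79, -0.11], [-173.66, 173.66]. Speed limits (degrees/s): [136.94, 136.94, 172.46, 180, 180, 180].

## Interface

Orientations are given as [roll, pitch, yaw] about the fixed x, y, z axes, in that order (R = Rz(yaw) Ry(pitch) Rx(roll)).
In Python, from plant import ctrl gives the robot as it stands.
- The arm moves only by the tool step_arm, never from a script. Its argument "rows" is a list of rows, each a list of 3 entries, a list of its own where there are three numbers: the closure, from 0 (fully open) to 1 (shut), then the shift along the world's x, y, z in mm, then the turn, a rotation vector about the world's x, y, z in rad. A call has exactly 5 rows; each row is the pose to reach, as a shift and turn from the pose commanded when the call began; what a row does not reach only later rows make up. A row lasts 1/12 s, in which the tool goes at most 41.7 mm and 7.16 degrees, less where a joint would pass 70% of its speed; a pose out of reach is approached as far as the arm can. A call with a gripper value outside its range is refused whole. The fingers move at their own pace and stop on an object; the grip force is fixed at half the most. Time passes only in rows, so rows that repeat a pose let the fingers close, or fill a call up. It gives the time, the measured TCP pose, the force, the opening and the grip force at its end, in the units of the state.
- ctrl.get_obs(): the state, without advancing time (a new reading comes with each control period).
- ctrl.snapshot(name): name is "scene" or "top" or "wrist"; returns the picture (400x640x3 uint8, red, green, blue); there is no depth.
- ctrl.camera_model(name): a dict with "intrinsics" (3x3 intrinsics, pixels), "distortion" ([k1, k2, p1, p2, k3] as OpenCV has them; the pictures are not rectified), "R" (3x3) and "t" (3): a world point X has camera coordinates R X + t. Camera axes: x right, y down, z forward; pixel columns grow to the right and rows downward; lengths in m; the calibration is good to about 2 mm. A picture is of the moment at which its call begins: read the wrist's pose just before it. camera_model takes no time and is no camera call; for the wrist camera it gives the pose at the moment of the call.
- ctrl.close_job(): hands the job in; it is judged then, once.
The state is a dict: "clock": time; "joint_pos": joint angles; "qvel": joint speeds; "tau": joint torques, N m; "tool_pos": TCP position; "orientation": TCP orientation; "force": force on the tool from outside, world axes, zero at the start; "moment": the same for the moment, N m; "opening": finger opening in m; "gripper_force": force on a finger pad.
Only numpy, scipy, OpenCV 4.12 (cv2) and the standard library are available. Lean on these libraries where they do the work, as an engineer would, in place of code of your own. Each camera call takes 0.05 s, during which the arm holds its last target. There are 200 camera calls.

## Working session

There is one attempt and no reset: what is moved stays moved. The work goes in short steps, Python scripts to look and compute and a tool call to move; the robot and the scene stay as the last step left them, time stands still between calls to the robot, and variables do not carry over. Pictures are saved under pics/ and viewed, at most 10 in all, crops included, and the job is handed in when it is done.

Besides the shell and the picture viewer there is one more tool, called as a command line: name --argument value ..., lists and objects as JSON in quotes. step_arm: Moves the arm, as the interface text tells. Its arguments: {"type":"object","properties":{"rows":{"type":"array"}},"required":["rows"]}

```bash
mkdir -p pics; ls; python3 - <<'E'
from plant import ctrl
import cv2,numpy as np
for n in ("scene","top"):
    m=ctrl.camera_model(n); im=ctrl.snapshot(n); cv2.imwrite(f"pics/{n}0.png",im[:,:,::-1])
    print(n,m)
print(ctrl.get_obs())
E
```

```text
pics
scene {'intrinsics': array([[488.70752987,   0.        , 312.78602951],
       [  0.        , 488.70752987, 202.72494194],
       [  0.        ,   0.        ,   1.        ]]), 'distortion': array([-0.05213342,  0.        ,  0.        ,  0.        ,  0.        ]), 'R': array([[-0.654408  ,  0.75607456,  0.01007093],
       [ 0.57555267,  0.50670982, -0.64186002],
       [-0.49039707, -0.41424198, -0.76675569]]), 't': array([ 0.37667989, -0.24829364,  1.66369291])}
top {'intrinsics': array([[435.33936146,   0.        , 317.69447896],
       [  0.        , 435.33936146, 196.14396333],
       [  0.        ,   0.        ,   1.        ]]), 'distortion': array([-0.05326435,  0.        ,  0.        ,  0.        ,  0.        ]), 'R': array([[-0.00710239, -0.99994099, -0.00821989],
       [-0.9810508 ,  0.00855937, -0.19356155],
       [ 0.19362049,  0.00668938, -0.9810537 ]]), 't': array([-0.01902382,  0.57999968,  1.32242373])}
{'clock': 0.1, 'joint_pos': array([ 8.14798086e+01,  2.05866602e+01,  6.39119942e-01, -1.58313581e-02,
       -7.01365700e+01, -1.65073671e+01]), 'qvel': array([ 0.066398  , -0.03837573,  0.12730605, -0.06846776,  0.00449216,
        0.00485687]), 'tau': array([-1.16752599e-03, -5.84161878e+01,  2.93751490e+01,  7.01549828e+00,
        1.02198886e-02, -4.99964870e-05]), 'tool_pos': array([0.28540726, 0.61121042, 0.22573069]), 'orientation': array([ 1.79915127e+02, -9.63096206e-03, -2.50329414e+01]), 'force': array([0.04175507, 0.15826275, 0.45842258]), 'moment': array([-0.02063569,  0.01752572, -0.01541709]), 'gripper_force': 0.0, 'opening': 0.08757487177446542}
```

View pics/top0.png

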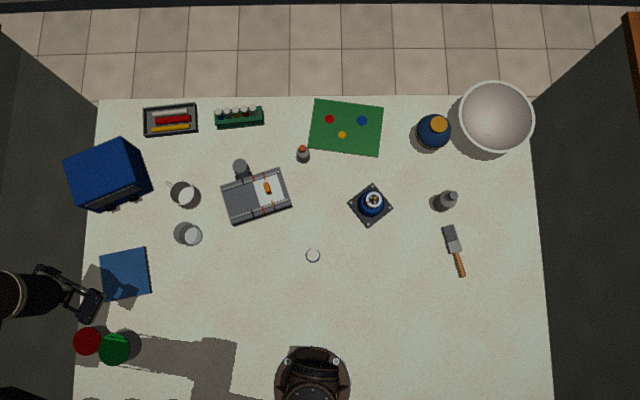

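View pics/scene0.png

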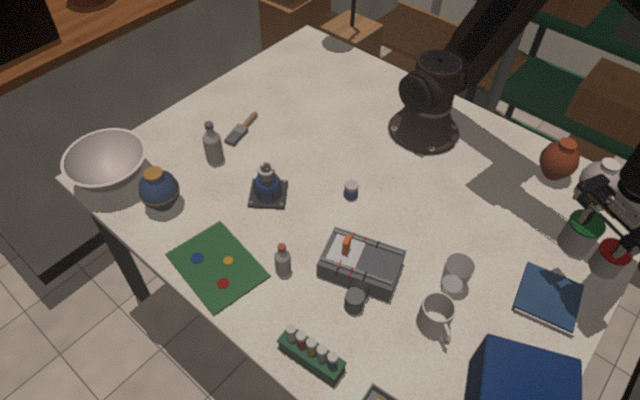

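```bash
cat > h.py <<'E'
import cv2,numpy as np
from plant import ctrl
def ray(m,uv,z):
    p=cv2.undistortPoints(np.array([[uv]],float),m["intrinsics"],m["distortion"])[0,0]
    R=np.array(m["R"]);c=-R.T@np.array(m["t"]);d=R.T@np.array([p[0],p[1],1.])
    return c+d*(z-c[2])/d[2]
def proj(m,X):
    R=np.array(m["R"]);return cv2.projectPoints(np.array(X,float).reshape(-1,1,3),cv2.Rodrigues(R)[0],np.array(m["t"]),m["intrinsics"],m["distortion"])[0][:,0]
E
python3 - <<'E'
from h import *
a=cv2.imread("pics/top0.png")
A=cv2.resize(a[155:235,210:300],None,fx=6,fy=6,interpolation=cv2.INTER_CUBIC)
b=cv2.imread("pics/top0.png")[175:235,340:400];B=cv2.resize(b,(260,260),interpolation=cv2.INTER_CUBIC)
o=np.zeros((480,800,3),np.uint8);o[:,:540]=A;o[:260,540:]=B
cv2.imwrite("pics/crop.png",o)
m=ctrl.camera_model("top")
for n,uv,z in (("sp top",(373,198),.12),("base",(370,205),.018),("fin",(267,187),.11),("inletc",(256,196),.06)):print(n,ray(m,uv,z))
E
```

```text
sp top [ 0.56015571 -0.19080479  0.12      ]
base [ 0.55668194 -0.19283261  0.018     ]
fin [0.59916859 0.13097864 0.11      ]
inletc [0.58132773 0.17175422 0.06      ]
```

View pics/crop.png

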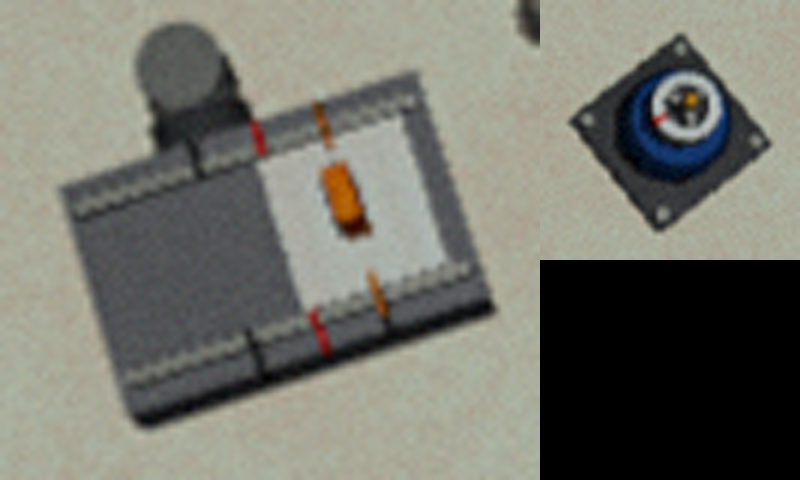

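```bash
python3 - <<'E'
from h import *
m=ctrl.camera_model("top")
f=lambda x,y,z:ray(m,(x/6+209.6,y/6+154.6),z)[:2]   # crop pixel centre shift
r1,r2=f(259,138,.064),f(320,332,.064);o1,o2=f(322,122,.066),f(378,292,.066);b1,b2=f(193,160,.064),f(255,355,.064)
fin=f(337,170,.114)
for n in ("r1","r2","o1","o2","b1","b2","fin"):print(n,eval(n))
rm=(r1+r2)/2
print("red mid",rm,"blk mid",(b1+b2)/2, "yaw x",np.degrees(np.arctan2(*(r1-r2)[::-1])),"yaw from y",np.degrees(np.arctan2(*(b1+b2-o1-o2)[::-1]))-90)
for c in [(62,187),(143,425),(493,312),(415,72)]:print(f(*c,.06))
print(ray(m,(340+(688-540)*60/260-.4,175+104*60/260-.4),.113))
E
```

```text
r1 [0.64037599 0.18271881]
r2 [0.53577966 0.14843091]
o1 [0.64829071 0.14906174]
o2 [0.55641314 0.11808887]
b1 [0.62872459 0.21758484]
b2 [0.5238812  0.18226935]
fin [0.61104946 0.13445497]
red mid [0.58807783 0.16557486] blk mid [0.57630289 0.19992709] yaw x 18.149748758982646 yaw from y 21.434463714406647
[0.61561326 0.28792767]
[0.48801132 0.24078973]
[0.5463311  0.05820211]
[0.67682504 0.10053096]
[ 0.55962629 -0.19389069  0.113     ]
```

step_arm --rows '[[0,[10,-30,10],[0,0,-0.05]],[0,[22,-65,20],[0,0,-0.12]],[0,[35,-105,30],[0,0,-0.19]],[0,[48,-143,35],[0,0,-0.26]],[0,[62,-182,40],[0,0,-0.34]]]'

```text
clock: 0.52
tool_pos: [0.3475, 0.4282, 0.2666]
orientation: [180.0, -0.0, -44.7]
force: [1.2, 0.3, 0.1]
opening: 0.0873
gripper_force: 0.0
```

step_arm --rows '[[0,[13,-38,0],[0,0,-0.06]],[0,[26,-76,0],[0,0,-0.12]],[0,[39,-115,0],[0,0,-0.18]],[0,[52,-153,0],[0,0,-0.24]],[0,[65,-192,0],[0,0,-0.3]]]'

```text
clock: 0.93
tool_pos: [0.4123, 0.236, 0.2665]
orientation: [-180.0, 0.0, -61.8]
force: [1.3, 0.6, 0.3]
opening: 0.0876
gripper_force: 0.0
```

step_arm --rows '[[0,[13,-38,0],[0,0,-0.06]],[0,[26,-76,0],[0,0,-0.12]],[0,[39,-115,0],[0,0,-0.18]],[0,[52,-153,0],[0,0,-0.24]],[0,[65,-192,0],[0,0,-0.3]]]'

```text
clock: 1.35
tool_pos: [0.4773, 0.0441, 0.2666]
orientation: [-180.0, 0.0, -79.0]
force: [0.5, 0.5, 0.0]
opening: 0.0876
gripper_force: 0.0
```

step_arm --rows '[[0,[12,-38,0],[0,0,-0.06]],[0,[24,-76,0],[0,0,-0.12]],[0,[30,-115,0],[0,0,-0.18]],[0,[35,-145,0],[0,0,-0.19]],[0,[35,-165,0],[0,0,-0.19]]]'

```text
clock: 1.77
tool_pos: [0.5125, -0.1218, 0.2659]
orientation: [179.9, -0.0, -89.9]
force: [1.2, 0.0, -0.7]
opening: 0.0878
gripper_force: 0.0
```

```bash
python3 - <<'E'
from h import *
m=ctrl.camera_model("wrist");o=ctrl.get_obs();im=ctrl.snapshot("wrist");cv2.imwrite("pics/w1.png",im[:,:,::-1])
print(o["tool_pos"],o["orientation"],m,proj(m,[[.56,-.193,.113],[.56,-.193,.018],[.56,-.193,.138]]))
import pickle;pickle.dump(m,open("w1.pkl","wb"))
E
```

```text
[ 0.51247793 -0.12176978  0.26586849] [ 1.79932597e+02 -1.76044564e-02 -8.99346627e+01] {'intrinsics': array([[286.0832607 ,   0.        , 320.11803229],
       [  0.        , 286.0832607 , 200.15641235],
       [  0.        ,   0.        ,   1.        ]]), 'distortion': array([-0.00158525,  0.        ,  0.        ,  0.        ,  0.        ]), 'R': array([[-0.99999702, -0.00193504,  0.00149147],
       [-0.00151176,  0.96966235,  0.24444353],
       [-0.00191923,  0.24444054, -0.96966238]]), 't': array([0.51256198, 0.07724088, 0.45738154])} [[275.34027516 120.7800272 ]
 [285.76731801 122.48794041]
 [271.43677984 120.14072853]]
```

View pics/w1.png

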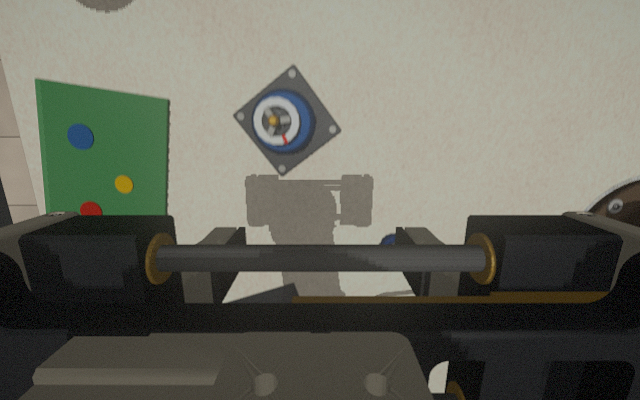

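step_arm --rows '[[0,[16,-25,0],[0,0,0]],[0,[32,-48,0],[0,0,0]],[0,[44,-66,-15],[0,0,0]],[0,[47,-72,-40],[0,0,0]],[0,[47,-72,-60],[0,0,0]]]'

```text
clock: 2.23
tool_pos: [0.5597, -0.1924, 0.2045]
orientation: [179.9, 0.0, -89.9]
force: [-0.0, 0.4, 0.4]
opening: 0.0877
gripper_force: 0.0
```

step_arm --rows '[[0,[0,0,0],[0,0,0]],[0,[0,0,0],[0,0,0]],[0,[0,0,0],[0,0,0]],[0,[0,0,0],[0,0,0]],[0,[0,0,0],[0,0,0]]]'

```text
clock: 2.65
tool_pos: [0.5601, -0.1907, 0.2082]
orientation: [-179.9, -0.0, -89.7]
force: [0.3, 0.4, -0.8]
opening: 0.0877
gripper_force: 0.0
```

step_arm --rows '[[0,[0,-2,-30],[0,0,0]],[0,[0,-2,-60],[0,0,0]],[0,[0,-2,-90],[0,0,0]],[0,[0,-2,-110],[0,0,0]],[0,[0,-2,-125],[0,0,0]]]'

```text
clock: 3.07
tool_pos: [0.5589, -0.1926, 0.0803]
orientation: [180.0, 0.0, -89.8]
force: [0.5, 0.6, 0.3]
opening: 0.0876
gripper_force: 0.0
```

step_arm --rows '[[0,[0,0,0],[0,0,0]],[0.2,[0,0,0],[0,0,0]],[0.35,[0,0,0],[0,0,0]],[0.4,[0,0,0],[0,0,0]],[0.6,[0,0,0],[0,0,0]]]'

```text
clock: 3.48
tool_pos: [0.5603, -0.193, 0.083]
orientation: [-179.9, -0.0, -89.8]
force: [-0.7, 0.7, 0.5]
opening: 0.0659
gripper_force: 0.0
```

step_arm --rows '[[1,[0,0,0],[0,0,0]],[1,[0,0,0],[0,0,0]],[1,[0,0,0],[0,0,0]],[1,[0,0,0],[0,0,0]],[1,[0,0,0],[0,0,0]]]'

```text
clock: 3.9
tool_pos: [0.5589, -0.193, 0.0819]
orientation: [180.0, -0.0, -89.8]
force: [-3.3, 1.1, 5.9]
opening: 0.0472
gripper_force: 30.0
```

step_arm --rows '[[1,[0,0,0],[0,0,-0.08]],[1,[0,0,0],[0,0,-0.16]],[1,[0,0,0],[0,0,-0.24]],[1,[0,0,0],[0,0,-0.32]],[1,[0,0,0],[0,0,-0.4]]]'

```text
clock: 4.32
tool_pos: [0.5588, -0.193, 0.0819]
orientation: [179.9, -0.0, -112.9]
force: [-3.8, 0.9, 6.6]
opening: 0.0467
gripper_force: 30.0
```

step_arm --rows '[[1,[0,0,0],[0,0,-0.08]],[1,[0,0,0],[0,0,-0.16]],[1,[0,0,0],[0,0,-0.24]],[1,[0,0,0],[0,0,-0.32]],[1,[0,0,0],[0,0,-0.4]]]'

```text
clock: 4.73
tool_pos: [0.5588, -0.193, 0.0818]
orientation: [180.0, -0.0, -135.8]
force: [-4.8, 1.3, 6.0]
opening: 0.0469
gripper_force: 30.0
```

```bash
python3 -c "
from plant import ctrl
o=ctrl.get_obs();print(o['moment'],o['force'],o['orientation'],o['opening'],o['tool_pos'],o['joint_pos'])"
```

```text
[0.58072685 1.25407301 0.20744878] [-4.8168951   1.33241953  6.03462272] [ 1.79964589e+02 -4.51013269e-02 -1.35811895e+02] 0.0469346888969963 [ 0.55882187 -0.19302134  0.08183733] [-1.21009159e-01  2.03110607e+01 -2.05232937e+01  8.14178364e-03
 -4.92226549e+01 -4.56962206e+01]
```

step_arm --rows '[[1,[0,0,0],[0,0,-0.06]],[1,[0,0,0],[0,0,-0.12]],[1,[0,0,0],[0,0,-0.18]],[1,[0,0,0],[0,0,-0.21]],[1,[0,0,0],[0,0,-0.24]]]'

```text
clock: 5.15
tool_pos: [0.5588, -0.193, 0.0819]
orientation: [180.0, -0.1, -149.4]
force: [-4.2, 2.2, 5.8]
opening: 0.0469
gripper_force: 30.0
```

```bash
python3 -c "
from plant import ctrl
o=ctrl.get_obs();print(o['moment'],o['force'],o['orientation'],o['opening'],o['tool_pos'])"
```

```text
[0.74158594 1.30797952 0.99463992] [-4.23351462  2.23566072  5.82938831] [ 1.79979859e+02 -5.82202647e-02 -1.49390177e+02] 0.04691381078195656 [ 0.55882876 -0.19297858  0.08185789]
```

step_arm --rows '[[1,[0,0,0],[0,0,-0.03]],[1,[0,0,0],[0,0,-0.06]],[1,[0,0,0],[0,0,-0.08]],[1,[0,0,0],[0,0,-0.1]],[1,[0,0,0],[0,0,-0.12]]]'

```text
clock: 5.57
tool_pos: [0.559, -0.193, 0.0818]
orientation: [-180.0, -0.1, -156.2]
force: [-4.7, 1.1, 5.5]
opening: 0.0475
gripper_force: 30.0
```

```bash
python3 -c "
from plant import ctrl
o=ctrl.get_obs();print(o['moment'],o['force'],o['orientation'],o['opening'],o['tool_pos'])"
```

```text
[0.54392506 1.43668891 1.25147661] [-4.74553572  1.0775522   5.4894129 ] [-1.79995961e+02 -5.65461007e-02 -1.56162625e+02] 0.04745472862332503 [ 0.55900708 -0.19296207  0.08182686]
```

step_arm --rows '[[1,[0,0,0],[0,0,-0.03]],[1,[0,0,0],[0,0,-0.06]],[1,[0,0,0],[0,0,-0.09]],[1,[0,0,0],[0,0,-0.12]],[1,[0,0,0],[0,0,-0.15]]]'

```text
clock: 5.98
tool_pos: [0.5593, -0.1929, 0.0818]
orientation: [-180.0, -0.0, -164.8]
force: [-2.2, 1.2, 4.1]
opening: 0.0473
gripper_force: 30.0
```

```bash
python3 - <<'E'
from h import *
o=ctrl.get_obs();print(o['moment'],o['force'],o['orientation'],o['opening'])
import pickle
m0=pickle.load(open("w1.pkl","rb"))
for uv in ((282,133),(287,143),(284,138)):
    p=ray(m0,uv,.113)[:2]-ray(m0,(276,121),.113)[:2]; print("start stripe az",np.degrees(np.arctan2(p[1],p[0])),np.linalg.norm(p))
m=ctrl.camera_model("wrist");im=ctrl.snapshot("wrist")
c=proj(m,[[.5595,-.193,.113]])[0];print(c)
t=ctrl.snapshot("top")
w=cv2.resize(t[180:220,350:395],None,fx=8,fy=8,interpolation=cv2.INTER_CUBIC)
o=np.zeros((400,800,3),np.uint8);o[:320,:360]=w;o[:,360:]=im[:,100:540]
cv2.imwrite("pics/c2.png",o[:,:,::-1])
E
```

```text
[0.51970689 0.8849498  1.03920407] [-2.15219851  1.23095939  4.13706885] [-1.79985216e+02 -2.69460403e-02 -1.64796344e+02] 0.04732569010364829
start stripe az 115.7924218218821 0.013583394653030597
start stripe az 115.79236871947859 0.025111198723822274
start stripe az 114.35649346062654 0.01909905438800971
[317.128015   265.14531399]
```

View pics/c2.png

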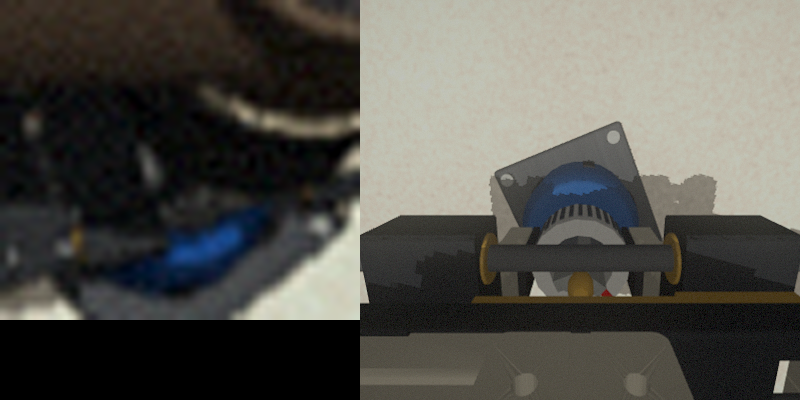

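```bash
python3 - <<'E'
from h import *
m=ctrl.camera_model("wrist")
im=ctrl.snapshot("wrist").astype(int)
M=(im[:,:,0]>1.8*im[:,:,1])&(im[:,:,0]>1.8*im[:,:,2])&(im[:,:,0]>80)
ys,xs=np.nonzero(M[240:300,250:400]);print(len(xs))
for x,y in zip(xs+250,ys+240):
    p=ray(m,(x,y),.113)[:2]-[.5597,-.193];print(x,y,round(np.degrees(np.arctan2(p[1],p[0]))),np.linalg.norm(p).round(4))
E
```

```text
48
346 289 64 0.0192
345 290 61 0.0192
346 290 62 0.0195
347 290 63 0.0199
344 291 59 0.0192
345 291 60 0.0196
346 291 61 0.0199
347 291 62 0.0203
348 291 63 0.0207
343 292 57 0.0193
344 292 58 0.0196
345 292 59 0.02
346 292 60 0.0203
347 292 61 0.0207
348 292 62 0.0211
342 293 55 0.0194
343 293 56 0.0197
344 293 57 0.0201
345 293 58 0.0204
346 293 59 0.0207
347 293 60 0.0211
348 293 61 0.0214
349 293 62 0.0218
341 294 53 0.0196
342 294 54 0.0199
343 294 55 0.0202
344 294 56 0.0205
345 294 57 0.0208
346 294 58 0.0212
347 294 59 0.0215
348 294 60 0.0219
349 294 61 0.0222
350 294 62 0.0226
342 295 53 0.0203
343 295 54 0.0206
344 295 55 0.0209
345 295 56 0.0213
346 295 57 0.0216
347 295 58 0.0219
348 295 59 0.0223
349 295 60 0.0226
350 295 61 0.023
351 295 62 0.0233
343 296 53 0.0211
344 296 54 0.0214
345 296 55 0.0217
350 296 60 0.0234
351 296 61 0.0237
```

step_arm --rows '[[0,[0,0,0],[0,0,0]],[0,[0,0,0],[0,0,0]],[0,[0,0,0],[0,0,0]],[0,[0,0,0],[0,0,0.05]],[0,[0,0,0],[0,0,0.12]]]'

```text
clock: 6.55
tool_pos: [0.5596, -0.1931, 0.0813]
orientation: [180.0, 0.0, -157.9]
force: [0.4, -0.5, -0.5]
opening: 0.0746
gripper_force: 0.0
```

step_arm --rows '[[0,[0,0,20],[0,0,0.1]],[0,[0,0,50],[0,0,0.22]],[0,[0,0,85],[0,0,0.34]],[0,[0,0,120],[0,0,0.46]],[0,[0,20,145],[0,0,0.58]]]'

```text
clock: 6.97
tool_pos: [0.5602, -0.175, 0.2295]
orientation: [-179.8, 0.0, -124.5]
force: [1.3, 0.2, 1.3]
opening: 0.0875
gripper_force: 0.0
```

step_arm --rows '[[0,[0,20,10],[0,0,0.12]],[0,[0,40,20],[0,0,0.24]],[0,[0,45,20],[0,0,0.36]],[0,[0,45,20],[0,0,0.48]],[0,[0,45,20],[0,0,0.6]]]'

```text
clock: 7.38
tool_pos: [0.5597, -0.1273, 0.2468]
orientation: [-179.9, 0.0, -90.0]
force: [0.3, -0.2, -0.3]
opening: 0.0877
gripper_force: 0.0
```

```bash
cat > look.py <<'E'
from h import *
import sys
m=ctrl.camera_model("wrist");o=ctrl.get_obs();im=ctrl.snapshot("wrist");n=sys.argv[1]
cv2.imwrite(f"pics/{n}.png",im[:,:,::-1]);print(o["tool_pos"],o["orientation"])
w0=cv2.imread("pics/w1.png")
# unwarp the rim plane z=.113 to a top view, 0.25 mm/px, world x up, y left
def top(m,im,c=(.5597,-.193),z=.113,h=.035,k=.0002):
    g=np.arange(h,-h,-k);X,Y=np.meshgrid(g,g,indexing="ij")
    P=proj(m,np.stack([X+c[0],Y+c[1],np.full_like(X,z)],-1)).reshape(len(g),len(g),2).astype(np.float32)
    return cv2.remap(im,P[...,0],P[...,1],cv2.INTER_CUBIC)
import pickle
m0=pickle.load(open("w1.pkl","rb"))
for mm,ii in ((m0,w0),(m,im[:,:,::-1].copy())):
    a=ii.astype(int);M=(a[:,:,2]>1.7*a[:,:,1])&(a[:,:,2]>1.7*a[:,:,0])&(a[:,:,2]>70)
    c=proj(mm,[[.5597,-.193,.113]])[0];ys,xs=np.nonzero(M)
    k=np.hypot(xs-c[0],ys-c[1])<28;pp=np.array([ray(mm,(x,y),.113)[:2] for x,y in zip(xs[k],ys[k])])-[.5597,-.193]
    r=np.hypot(*pp.T);s=(r>.011)&(r<.026);q=pp[s].mean(0);print(c,s.sum(),"stripe az",np.degrees(np.arctan2(q[1],q[0])))
cv2.imwrite(f"pics/{n}_t.png",np.hstack([top(m0,w0),top(m,im[:,:,::-1].copy())]))
E
python3 look.py w2
```

```text
[ 0.5596709  -0.12732729  0.24675637] [-1.79944239e+02  2.22843654e-02 -8.99539342e+01]
[275.62679706 120.78057334] 26 stripe az 115.45110598145511
[320.99104192 126.13402684] 30 stripe az 60.65850322662506
```

View pics/w2_t.png

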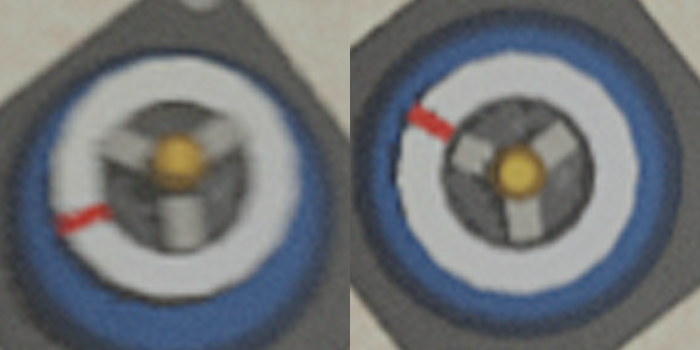

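step_arm --rows '[[0,[0,-35,0],[0,0,-0.12]],[0,[0,-60,-10],[0,0,-0.24]],[0,[0,-65,-25],[0,0,-0.36]],[0,[0,-65,-60],[0,0,-0.48]],[0,[0,-65,-90],[0,0,-0.5]]]'

```text
clock: 7.85
tool_pos: [0.5596, -0.1939, 0.1556]
orientation: [-179.9, 0.1, -119.7]
force: [-0.6, -0.1, -0.4]
opening: 0.0876
gripper_force: 0.0
```

step_arm --rows '[[0,[0,0,-30],[0,0,0]],[0,[0,0,-55],[0,0,0]],[0.2,[0,0,-70],[0,0,0]],[0.3,[0,0,-75],[0,0,0]],[0.35,[0,0,-75],[0,0,0]]]'

```text
clock: 8.27
tool_pos: [0.5586, -0.1931, 0.08]
orientation: [179.9, -0.1, -119.1]
force: [0.5, 0.0, 0.3]
opening: 0.073
gripper_force: 0.0
```

step_arm --rows '[[0.6,[0,0,0],[0,0,0]],[1,[0,0,0],[0,0,0]],[1,[0,0,0],[0,0,0]],[1,[0,0,0],[0,0,0]],[1,[0,0,0],[0,0,0]]]'

```text
clock: 8.68
tool_pos: [0.559, -0.1928, 0.0825]
orientation: [180.0, 0.0, -119.0]
force: [-4.2, 2.4, 5.5]
opening: 0.0469
gripper_force: 30.0
```

```bash
cat > o.py <<'E'
from plant import ctrl
o=ctrl.get_obs();print(o['clock'],o['moment'],o['force'],o['orientation'],o['opening'],o['tool_pos'],o['gripper_force'])
E
python3 o.py
```

```text
8.6833 [1.23122686 1.48139247 0.03631682] [-4.15491931  2.42557791  5.50654271] [ 1.79989961e+02  1.46465478e-02 -1.19007807e+02] 0.04692445134390477 [ 0.55897797 -0.19276403  0.08254494] 30.000937246950343
```

step_arm --rows '[[1,[0,0,0],[0,0,-0.02]],[1,[0,0,0],[0,0,-0.04]],[1,[0,0,0],[0,0,-0.06]],[1,[0,0,0],[0,0,-0.08]],[1,[0,0,0],[0,0,-0.1]]]'

```text
clock: 9.1
tool_pos: [0.559, -0.1928, 0.0826]
orientation: [180.0, -0.0, -124.7]
force: [-4.9, -0.0, 6.0]
opening: 0.047
gripper_force: 30.0
```

```bash
python3 o.py
```

```text
9.1 [0.48019849 1.68076313 1.18945672] [-4.93834488 -0.00951341  6.03346807] [ 1.79998174e+02 -1.19036286e-02 -1.24704098e+02] 0.047037215111453874 [ 0.55899498 -0.19283829  0.08259311] 30.00620309729129
```

step_arm --rows '[[1,[0,0,0],[0,0,-0.02]],[1,[0,0,0],[0,0,-0.04]],[1,[0,0,0],[0,0,-0.06]],[1,[0,0,0],[0,0,-0.08]],[1,[0,0,0],[0,0,-0.1]]]'

```text
clock: 9.52
tool_pos: [0.5587, -0.1933, 0.0826]
orientation: [180.0, -0.1, -130.4]
force: [-3.6, 1.0, 5.6]
opening: 0.0467
gripper_force: 30.0
```

```bash
python3 o.py
```

```text
9.5167 [0.40243584 1.48517161 1.27824529] [-3.60655868  0.99592791  5.62126544] [ 1.79996556e+02 -6.89411295e-02 -1.30373652e+02] 0.04669961239428623 [ 0.55868664 -0.1932695   0.08261916] 30.010576089844108
```

step_arm --rows '[[1,[0,0,0],[0,0,-0.06]],[1,[0,0,0],[0,0,-0.12]],[1,[0,0,0],[0,0,-0.18]],[1,[0,0,0],[0,0,-0.24]],[1,[0,0,0],[0,0,-0.3]]]'

```text
clock: 9.93
tool_pos: [0.5589, -0.193, 0.0825]
orientation: [-180.0, -0.0, -147.7]
force: [-4.9, 1.8, 4.1]
opening: 0.0466
gripper_force: 30.0
```

step_arm --rows '[[1,[0,0,0],[0,0,-0.06]],[1,[0,0,0],[0,0,-0.12]],[1,[0,0,0],[0,0,-0.18]],[1,[0,0,0],[0,0,-0.24]],[1,[0,0,0],[0,0,-0.3]]]'

```text
clock: 10.35
tool_pos: [0.5594, -0.1929, 0.0825]
orientation: [-180.0, 0.0, -164.9]
force: [-1.9, 2.0, 2.1]
opening: 0.0471
gripper_force: 30.0
```

```bash
python3 o.py; python3 - <<'E'
from h import *
m=ctrl.camera_model("wrist")
im=ctrl.snapshot("wrist").astype(int)
M=(im[:,:,0]>1.8*im[:,:,1])&(im[:,:,0]>1.8*im[:,:,2])&(im[:,:,0]>80)
ys,xs=np.nonzero(M[240:300,250:400]);print(len(xs))
for r in range(285,298):
    k=xs[ys+240==r]+250
    if len(k):print(r,k.min(),k.max(),[round(np.degrees(np.arctan2(*(ray(m,(x,r),.113)[:2]-[.5597,-.193])[::-1])),1) for x in (k.min(),k.max())])
E
```

```text
10.35 [0.58314031 0.66735061 1.06910986] [-1.85235897  2.02490021  2.06669017] [-1.79968960e+02  2.71466357e-02 -1.64878287e+02] 0.047124592378307954 [ 0.55944526 -0.19287668  0.08253106] 30.03321790136397
54
289 345 346 [np.float64(61.5), np.float64(62.5)]
290 344 347 [np.float64(59.3), np.float64(62.3)]
291 343 348 [np.float64(57.1), np.float64(62.1)]
292 342 349 [np.float64(54.9), np.float64(62.0)]
293 341 350 [np.float64(52.8), np.float64(61.8)]
294 342 351 [np.float64(52.9), np.float64(61.7)]
295 342 352 [np.float64(52.0), np.float64(61.6)]
296 346 352 [np.float64(55.2), np.float64(60.6)]
```

step_arm --rows '[[1,[0,0,0],[0,0,0.02]],[1,[0,0,0],[0,0,0.04]],[1,[0,0,0],[0,0,0.06]],[1,[0,0,0],[0,0,0.08]],[1,[0,0,0],[0,0,0.1]]]'

```text
clock: 10.82
tool_pos: [0.5595, -0.1928, 0.0825]
orientation: [-180.0, 0.1, -158.9]
force: [-3.7, 3.7, 6.9]
opening: 0.0468
gripper_force: 30.0
```

```bash
python3 o.py
```

```text
10.8167 [ 1.12888426  1.10393389 -0.04237777] [-3.72117841  3.66848362  6.90667373] [-1.79995526e+02  5.18527401e-02 -1.58901415e+02] 0.046846335994741986 [ 0.55950067 -0.19279959  0.08248805] 30.00110938679427
```

step_arm --rows '[[1,[0,0,0],[0,0,0.02]],[1,[0,0,0],[0,0,0.04]],[1,[0,0,0],[0,0,0.06]],[1,[0,0,0],[0,0,0.08]],[1,[0,0,0],[0,0,0.1]]]'

```text
clock: 11.23
tool_pos: [0.5594, -0.1927, 0.0825]
orientation: [180.0, 0.1, -153.2]
force: [-3.6, 3.6, 6.9]
opening: 0.0471
gripper_force: 30.0
```

```bash
python3 o.py
```

```text
11.2333 [ 1.28461046  1.17458702 -0.1794332 ] [-3.62781269  3.58555601  6.93020984] [ 1.79999346e+02  5.03707186e-02 -1.53186305e+02] 0.04707925969996482 [ 0.55943051 -0.19273925  0.08246161] 30.001237706746906
```

step_arm --rows '[[1,[0,0,0],[0,0,0.08]],[1,[0,0,0],[0,0,0.16]],[1,[0,0,0],[0,0,0.24]],[1,[0,0,0],[0,0,0.32]],[1,[0,0,0],[0,0,0.4]]]'

```text
clock: 11.65
tool_pos: [0.5593, -0.1926, 0.0825]
orientation: [-180.0, 0.1, -130.1]
force: [-4.9, 5.3, 7.1]
opening: 0.0473
gripper_force: 30.0
```

step_arm --rows '[[1,[0,0,0],[0,0,0.06]],[1,[0,0,0],[0,0,0.12]],[1,[0,0,0],[0,0,0.18]],[1,[0,0,0],[0,0,0.24]],[1,[0,0,0],[0,0,0.3]]]'

```text
clock: 12.07
tool_pos: [0.5591, -0.1925, 0.0825]
orientation: [180.0, 0.0, -113.0]
force: [-5.2, 5.3, 7.9]
opening: 0.0474
gripper_force: 30.0
```

```bash
python3 o.py
```

```text
12.0667 [ 1.93298881  1.65503733 -0.20833507] [-5.19642147  5.34204521  7.9216818 ] [ 1.79998488e+02  4.67729665e-02 -1.12980496e+02] 0.04736196659531973 [ 0.55913448 -0.19248977  0.08246103] 30.000548749230802
```

step_arm --rows '[[1,[0,0,0],[0,0,0.03]],[1,[0,0,0],[0,0,0.06]],[1,[0,0,0],[0,0,0.08]],[1,[0,0,0],[0,0,0.1]],[1,[0,0,0],[0,0,0.12]]]'

```text
clock: 12.48
tool_pos: [0.559, -0.1925, 0.0825]
orientation: [180.0, 0.0, -106.2]
force: [-5.1, 5.0, 8.5]
opening: 0.0469
gripper_force: 30.0
```

```bash
python3 o.py
```

```text
12.4833 [ 1.9403809   1.66003291 -0.1622804 ] [-5.14894212  4.99031047  8.50332915] [ 1.79993817e+02  4.40743160e-02 -1.06214914e+02] 0.04686324902704657 [ 0.5590216  -0.19247367  0.08245273] 30.00133659923449
```

step_arm --rows '[[1,[0,0,0],[0,0,0.03]],[1,[0,0,0],[0,0,0.06]],[1,[0,0,0],[0,0,0.08]],[1,[0,0,0],[0,0,0.1]],[1,[0,0,0],[0,0,0.12]]]'

```text
clock: 12.9
tool_pos: [0.559, -0.1925, 0.0824]
orientation: [180.0, 0.0, -99.3]
force: [-4.6, 5.8, 8.5]
opening: 0.0471
gripper_force: 30.0
```

```bash
python3 o.py
```

```text
12.9 [ 1.9909672   1.80160589 -0.23282325] [-4.55414417  5.84061232  8.50585598] [ 1.79993331e+02  4.47048930e-02 -9.93389393e+01] 0.04712233146376066 [ 0.55898012 -0.19246097  0.08244914] 30.00160157913342
```

step_arm --rows '[[1,[0,0,0],[0,0,0.02]],[1,[0,0,0],[0,0,0.04]],[1,[0,0,0],[0,0,0.06]],[1,[0,0,0],[0,0,0.07]],[1,[0,0,0],[0,0,0.08]]]'

```text
clock: 13.32
tool_pos: [0.5589, -0.1925, 0.0824]
orientation: [180.0, 0.0, -94.8]
force: [-4.6, 4.8, 8.7]
opening: 0.0473
gripper_force: 30.0
```

```bash
python3 o.py
```

```text
13.3167 [ 2.02485885  1.76588162 -0.12414402] [-4.60859271  4.83296868  8.73556513] [ 1.79992781e+02  4.73574767e-02 -9.47872142e+01] 0.04730356207307999 [ 0.55891315 -0.19247294  0.08244442] 30.001459722407162
```

step_arm --rows '[[1,[0,0,0],[0,0,0.02]],[1,[0,0,0],[0,0,0.04]],[1,[0,0,0],[0,0,0.06]],[1,[0,0,0],[0,0,0.07]],[1,[0,0,0],[0,0,0.08]]]'

```text
clock: 13.73
tool_pos: [0.5589, -0.1925, 0.0824]
orientation: [-180.0, 0.1, -90.3]
force: [-4.9, 3.7, 8.7]
opening: 0.0472
gripper_force: 30.0
```

```bash
python3 o.py
```

```text
13.7333 [ 1.43351769  1.71481518 -1.32430922] [-4.9223603   3.73215488  8.73101658] [-1.79990061e+02  6.69714534e-02 -9.03185424e+01] 0.04715881287357807 [ 0.55888985 -0.1925408   0.08242874] 30.006570615805686
```

step_arm --rows '[[0,[0,0,0],[0,0,-0.06]],[0,[0,0,0],[0,0,-0.06]],[0,[0,0,0],[0,0,-0.06]],[0,[0,0,0],[0,0,-0.06]],[0,[0,0,10],[0,0,0]]]'

```text
clock: 14.15
tool_pos: [0.5582, -0.1929, 0.0898]
orientation: [179.8, 0.0, -90.3]
force: [-0.5, 0.4, -0.5]
opening: 0.0749
gripper_force: 0.0
```

step_arm --rows '[[0,[0,0,35],[0,0,0]],[0,[0,0,70],[0,0,0]],[0,[0,0,105],[0,0,0]],[0,[0,30,140],[0,0,0]],[0,[0,65,155],[0,0,0]]]'

```text
clock: 14.57
tool_pos: [0.5606, -0.1298, 0.2502]
orientation: [-179.7, -0.1, -90.4]
force: [0.9, 0.4, 0.6]
opening: 0.0877
gripper_force: 0.0
```

step_arm --rows '[[0,[0,0,0],[0,0,0]],[0,[0,0,0],[0,0,0]],[0,[0,0,0],[0,0,0]],[0,[0,0,0],[0,0,0]],[0,[0,0,0],[0,0,0]]]'

```text
clock: 14.98
tool_pos: [0.5589, -0.1291, 0.2451]
orientation: [179.9, -0.0, -90.4]
force: [-0.3, -0.5, 0.3]
opening: 0.0878
gripper_force: 0.0
```

```bash
python3 look.py w3; python3 -c "
import cv2,numpy as np
a=cv2.imread('pics/w2_t.png')[:,350:];b=cv2.imread('pics/w3_t.png')[:,350:];cv2.imwrite('pics/cmp.png',np.hstack([a,b]))"
```

```text
[ 0.55889656 -0.12912094  0.24514948] [ 1.79880291e+02 -9.90484543e-03 -9.03746122e+01]
[275.62679706 120.78057334] 26 stripe az 115.45110598145511
[319.30737347 128.08078591] 29 stripe az 125.38838389341768
```

View pics/cmp.png

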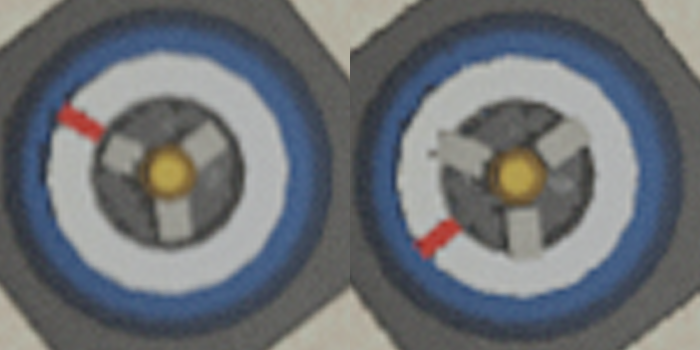

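step_arm --rows '[[0,[0,-35,0],[0,0,0]],[0,[0,-60,-10],[0,0,0]],[0,[0,-63,-25],[0,0,0]],[0,[0,-63,-60],[0,0,0]],[0,[0,-63,-90],[0,0,0]]]'

```text
clock: 15.45
tool_pos: [0.5592, -0.1928, 0.1549]
orientation: [-180.0, 0.0, -90.5]
force: [0.3, 0.4, -1.0]
opening: 0.0873
gripper_force: 0.0
```

step_arm --rows '[[0,[0,0,-30],[0,0,0]],[0,[0,0,-55],[0,0,0]],[0.2,[0,0,-70],[0,0,0]],[0.3,[0,0,-74],[0,0,0]],[0.35,[0,0,-74],[0,0,0]]]'

```text
clock: 15.87
tool_pos: [0.5583, -0.1919, 0.0806]
orientation: [179.8, -0.0, -90.4]
force: [-1.0, -0.4, 0.5]
opening: 0.073
gripper_force: 0.0
```

step_arm --rows '[[0.6,[0,0,0],[0,0,0]],[1,[0,0,0],[0,0,0]],[1,[0,0,0],[0,0,0]],[1,[0,0,0],[0,0,0]],[1,[0,0,0],[0,0,0]]]'

```text
clock: 16.28
tool_pos: [0.5589, -0.1915, 0.0834]
orientation: [180.0, -0.0, -90.3]
force: [-4.3, 0.6, 5.5]
opening: 0.0473
gripper_force: 30.0
```

step_arm --rows '[[1,[0,0,0],[0,0,-0.08]],[1,[0,0,0],[0,0,-0.16]],[1,[0,0,0],[0,0,-0.24]],[1,[0,0,0],[0,0,-0.32]],[1,[0,0,0],[0,0,-0.4]]]'

```text
clock: 16.7
tool_pos: [0.5595, -0.1916, 0.0834]
orientation: [-179.9, -0.0, -113.4]
force: [-2.2, -1.2, 4.3]
opening: 0.0472
gripper_force: 30.0
```

step_arm --rows '[[1,[0,0,0],[0,0,-0.08]],[1,[0,0,0],[0,0,-0.16]],[1,[0,0,0],[0,0,-0.24]],[1,[0,0,0],[0,0,-0.32]],[1,[0,0,0],[0,0,-0.4]]]'

```text
clock: 17.12
tool_pos: [0.56, -0.1919, 0.0834]
orientation: [-179.9, 0.0, -136.4]
force: [-0.9, -3.0, 1.9]
opening: 0.0472
gripper_force: 30.0
```

step_arm --rows '[[1,[0,0,0],[0,0,-0.08]],[1,[0,0,0],[0,0,-0.16]],[1,[0,0,0],[0,0,-0.24]],[1,[0,0,0],[0,0,-0.32]],[1,[0,0,0],[0,0,-0.4]]]'

```text
clock: 17.53
tool_pos: [0.5603, -0.1924, 0.0834]
orientation: [-179.9, 0.1, -159.3]
force: [0.3, -7.0, 0.6]
opening: 0.047
gripper_force: 30.0
```

```bash
python3 o.py
```

```text
17.5333 [-1.99926621 -0.27690707  0.46555485] [ 0.32396732 -6.98795678  0.5579194 ] [-1.79877686e+02  8.00269710e-02 -1.59262173e+02] 0.047032470364520094 [ 0.5602885  -0.19237695  0.08344808] 29.99567164108157
```

step_arm --rows '[[1,[0,0,0],[0,0,-0.05]],[1,[0,0,0],[0,0,-0.1]],[1,[0,0,0],[0,0,-0.15]],[1,[0,0,0],[0,0,-0.2]],[1,[0,0,0],[0,0,-0.25]]]'

```text
clock: 17.95
tool_pos: [0.563, -0.1924, 0.0837]
orientation: [-179.8, 0.4, -173.4]
force: [8.6, -8.2, -6.5]
opening: 0.0472
gripper_force: 30.0
```

```bash
python3 o.py
```

```text
17.95 [-2.86042573 -3.20491309  1.39480328] [ 8.58991545 -8.17233867 -6.46488578] [-179.82487049    0.36863619 -173.36941497] 0.04723591944065372 [ 0.56304976 -0.19242656  0.08371408] 30.02681466235913
```

step_arm --rows '[[0,[0,0,0],[0,0,0]],[0,[0,0,0],[0,0,0]],[0,[0,0,0],[0,0,0]],[0,[0,0,0],[0,0,0]],[0,[0,0,10],[0,0,0]]]'

```text
clock: 18.37
tool_pos: [0.558, -0.1911, 0.091]
orientation: [179.9, -0.2, -173.4]
force: [-0.6, 0.3, 0.3]
opening: 0.0748
gripper_force: 0.0
```

step_arm --rows '[[0,[0,0,35],[0,0,0]],[0,[0,0,70],[0,0,0.05]],[0,[0,0,105],[0,0,0.1]],[0,[25,15,140],[0,0,0.15]],[0,[60,20,155],[0,0,0.2]]]'

```text
clock: 18.78
tool_pos: [0.619, -0.1714, 0.2547]
orientation: [-179.8, 0.4, -161.8]
force: [1.7, -0.3, 1.2]
opening: 0.0877
gripper_force: 0.0
```

step_arm --rows '[[0,[0,0,0],[0,0,0]],[0,[0,0,0],[0,0,0]],[0,[0,0,0],[0,0,0]],[0,[0,0,0],[0,0,0]],[0,[0,0,0],[0,0,0]]]'

```text
clock: 19.2
tool_pos: [0.6183, -0.1716, 0.2468]
orientation: [180.0, -0.1, -162.0]
force: [-0.0, -0.2, 0.3]
opening: 0.0882
gripper_force: 0.0
```

```bash
python3 look.py w4; python3 -c "
import cv2,numpy as np
a=cv2.imread('pics/w3_t.png')[:,350:];b=cv2.imread('pics/w4_t.png')[:,350:];cv2.imwrite('pics/cmp2.png',np.hstack([a,b]))"
```

```text
[ 0.61826012 -0.17163001  0.24681346] [ 1.79973269e+02 -7.46937242e-02 -1.61996711e+02]
[275.62679706 120.78057334] 26 stripe az 115.45110598145511
[316.57268564 130.19375764] 33 stripe az 62.3366564734907
```

View pics/cmp2.png

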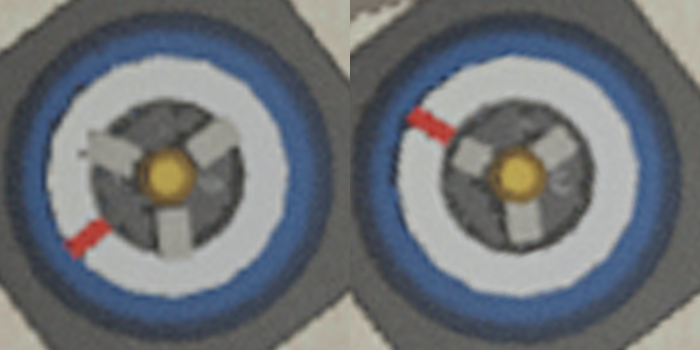

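step_arm --rows '[[0,[5,35,0],[0,0,0]],[0,[10,75,0],[0,0,0]],[0,[15,115,0],[0,0,0]],[0,[20,155,0],[0,0,0]],[0,[25,195,0],[0,0,0]]]'

```text
clock: 19.67
tool_pos: [0.6438, 0.0249, 0.2473]
orientation: [-180.0, -0.0, -162.0]
force: [0.8, -0.7, 0.6]
opening: 0.0877
gripper_force: 0.0
```

step_arm --rows '[[0,[5,38,0],[0,0,0]],[0,[10,75,0],[0,0,0]],[0,[15,105,0],[0,0,0]],[0,[17,122,0],[0,0,0]],[0,[17,127,0],[0,0,0]]]'

```text
clock: 20.08
tool_pos: [0.6611, 0.1531, 0.2465]
orientation: [-180.0, -0.1, -161.8]
force: [0.9, -0.5, 0.1]
opening: 0.0875
gripper_force: 0.0
```

step_arm --rows '[[0,[0,0,0],[0,0,0]],[0,[0,0,0],[0,0,0]],[0,[0,0,0],[0,0,0]],[0,[0,0,0],[0,0,0]],[0,[0,0,0],[0,0,0]]]'

```text
clock: 20.5
tool_pos: [0.6614, 0.1493, 0.2476]
orientation: [180.0, 0.0, -162.0]
force: [-0.4, -0.4, 0.3]
opening: 0.0874
gripper_force: 0.0
```

```bash
python3 - <<'E'
from h import *
import pickle
m=ctrl.camera_model("wrist");o=ctrl.get_obs();im=ctrl.snapshot("wrist");cv2.imwrite("pics/w5.png",im[:,:,::-1])
pickle.dump(m,open("w5.pkl","wb"))
print(o["tool_pos"],o["orientation"],proj(m,[[.588,.1656,.064],[.599,.132,.114]]))
E
```

```text
[0.6613521  0.14931163 0.24759809] [ 1.79999333e+02  1.42268246e-02 -1.62045708e+02] [[351.99044919 127.52309023]
 [321.67247996 127.53345329]]
```

View pics/w5.png

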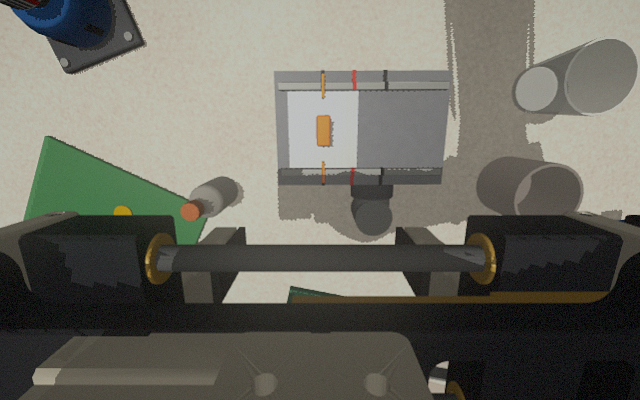

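```bash
python3 - <<'E'
from h import *
import pickle
m=pickle.load(open("w5.pkl","rb"))
f=lambda u,v,z:ray(m,(u,v),z)[:2]
r1,r2=f(354,80,.064),f(352.5,177,.064);p1,p2=f(323,84,.066),f(323,173,.066)
fin=f(323.5,130.5,.114);print((r1+r2)/2,(p1+p2)/2,fin)
print("yaw",np.degrees(np.arctan2(*(r2-r1)[::-1])),np.degrees(np.arctan2(*(p2-p1)[::-1])),"travel",np.linalg.norm((r1+r2-p1-p2)/2), "edge yaw",np.degrees(np.arctan2(*(f(450,71,.06)-f(275,71,.06))[::-1]))-90)
o=ctrl.get_obs();y=np.radians(18);ey=np.array([-np.sin(y),np.cos(y)])
print("fin-from-top to go mm",(fin-o["tool_pos"][:2])*1e3,"open dir",ey*35)
E
```

```text
[0.59065444 0.16805778] [0.60115171 0.13458355] [0.6011482 0.1346047]
yaw 18.703515053605116 18.13855921109955 travel 0.03508157301547915 edge yaw 18.01005733199041
fin-from-top to go mm [-60.24838402 -14.92752788] open dir [-10.8155948   33.28697807]
```

step_arm --rows '[[0,[-25,-6,0],[0,0,0]],[0,[-48,-12,-10],[0,0,0]],[0,[-60,-15,-30],[0,0,0]],[0,[-60,-15,-60],[0,0,0]],[0,[-60,-15,-90],[0,0,0]]]'

```text
clock: 20.97
tool_pos: [0.6014, 0.1353, 0.1582]
orientation: [180.0, 0.2, -162.0]
force: [0.5, -0.4, -0.9]
opening: 0.0872
gripper_force: 0.0
```

step_arm --rows '[[0,[0,0,-25],[0,0,0]],[0,[0,0,-50],[0,0,0]],[0,[0,0,-68],[0,0,0]],[0,[0,0,-77],[0,0,0]],[0,[0,0,-79],[0,0,0]]]'

```text
clock: 21.38
tool_pos: [0.6005, 0.1347, 0.0766]
orientation: [-180.0, -0.2, -162.0]
force: [0.4, -0.4, 1.2]
opening: 0.0877
gripper_force: 0.0
```

step_arm --rows '[[0.3,[0,0,0],[0,0,0]],[0.6,[0,0,0],[0,0,0]],[0.7,[0,0,0],[0,0,0]],[0.8,[0,0,0],[0,0,0]],[1,[0,0,0],[0,0,0]]]'

```text
clock: 21.8
tool_pos: [0.6018, 0.1358, 0.0793]
orientation: [180.0, 0.1, -162.0]
force: [-0.3, -0.1, 0.1]
opening: 0.06
gripper_force: 0.0
```

step_arm --rows '[[1,[0,0,0],[0,0,0]],[1,[0,0,0],[0,0,0]],[1,[0,0,0],[0,0,0]],[1,[0,0,0],[0,0,0]],[1,[0,0,0],[0,0,0]]]'

```text
clock: 22.22
tool_pos: [0.6013, 0.1356, 0.0783]
orientation: [-180.0, -0.0, -162.0]
force: [-0.2, 0.7, -0.4]
opening: 0.0267
gripper_force: 0.0
```

step_arm --rows '[[1,[0,0,0],[0,0,0]],[1,[0,0,0],[0,0,0]],[1,[0,0,0],[0,0,0]],[1,[0,0,0],[0,0,0]],[1,[0,0,0],[0,0,0]]]'

```text
clock: 22.63
tool_pos: [0.6014, 0.1352, 0.0782]
orientation: [-180.0, -0.0, -162.0]
force: [1.2, -3.1, -0.5]
opening: 0.0139
gripper_force: 30.0
```

step_arm --rows '[[1,[-1.5,5,0],[0,0,0]],[1,[-4,12,0],[0,0,0]],[1,[-6.5,20,0],[0,0,0]],[1,[-9,27,0],[0,0,0]],[1,[-10.8,33.3,0],[0,0,0]]]'

```text
clock: 23.05
tool_pos: [0.5905, 0.1682, 0.0782]
orientation: [-179.9, -0.0, -162.0]
force: [3.9, -8.4, -0.3]
opening: 0.0139
gripper_force: 30.0
```

step_arm --rows '[[1,[0,0,0],[0,0,0]],[1,[0,0,0],[0,0,0]],[1,[0,0,0],[0,0,0]],[1,[0,0,0],[0,0,0]],[1,[0,0,0],[0,0,0]]]'

```text
clock: 23.47
tool_pos: [0.5907, 0.1679, 0.0782]
orientation: [-179.9, -0.0, -162.0]
force: [3.0, -6.7, -1.3]
opening: 0.0136
gripper_force: 30.0
```

```bash
python3 o.py; python3 - <<'E'
from h import *
m=ctrl.camera_model("wrist");im=ctrl.snapshot("wrist");t=ctrl.snapshot("top");s=ctrl.snapshot("scene")
o=np.zeros((560,800,3),np.uint8)
o[:270,:]=cv2.resize(im[180:315,120:520],None,fx=2,fy=2,interpolation=cv2.INTER_CUBIC)
o[280:560,:400]=cv2.resize(t[160:230,210:310],None,fx=4,fy=4,interpolation=cv2.INTER_CUBIC)
o[280:560,400:]=cv2.resize(s[225:295,310:410],None,fx=4,fy=4,interpolation=cv2.INTER_CUBIC)
cv2.imwrite("pics/fin.png",o[:,:,::-1])
E
```

```text
23.4667 [-2.45522921 -1.4953335   0.13162885] [ 3.00722316 -6.72187217 -1.27799908] [-1.79933650e+02 -3.43452795e-02 -1.61968217e+02] 0.013634141052927451 [0.59066814 0.16790225 0.07824905] 30.00061959028244
```

View pics/fin.png

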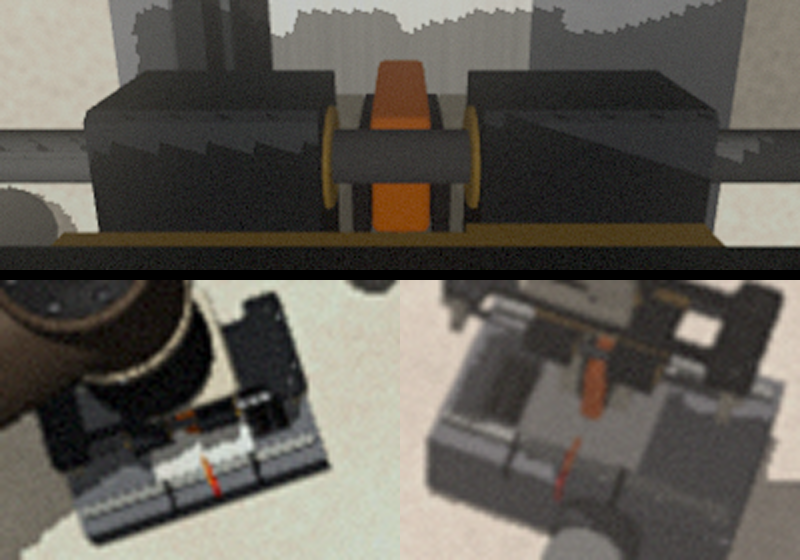

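```bash
python3 -c "
from plant import ctrl
print(ctrl.close_job())"
```

```text
the job is handed in; nothing more can be done
None
```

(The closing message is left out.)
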